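Turn the cup up, drop the money clip in and hold it out

ROBOT

A 6-joint arm with a two-finger parallel gripper is mounted at the origin on the work surface. World frame = base frame: x ahead of the robot, y to its left, z up, the work surface at z = 0. Lengths are in mm, angles in rad, forces in N, time in s.
With the tool pointing down it reaches from about 350 to 775 mm from the base axis. Payload 7.3 kg.
Tool frame: the origin (TCP) lies at the very end of the fingers, on their centre line; the grasp point (between the pads) lies 19 mm behind it; z points along the fingers, y is the line along which they close (so a half turn about z gives the same grasp; the last joint's range is limited). The gripper opens to 92 mm and grips with 3 to 60 N. Pads are 19 mm wide; open, the fingers measure 130 mm over their backs; the gripper's body (75 mm by 190 mm) begins 47 mm behind the grasp point.
Start: joints at [-1.463, 0.342, 1.524, -0, 1.275, -0.146], TCP at [131.841, -508.198, 203.641] pointing down, gripper open.
Joint ranges: [-2.53, 2.53], [-0.77, 2.02], [0.04, 2.7], [-1, 4.14], [0.28, 2.66], [-3.11, 3.11]. Speed limits (rad/s): [2.57, 2.57, 3.14, 3.14, 3.14, 3.14].

INTERFACE

Orientations are given as [roll, pitch, yaw] about the fixed x, y, z axes, in that order (R = Rz(yaw) Ry(pitch) Rx(roll)).
In Python, from plant import bot gives the robot as it stands.
- The arm moves only by the tool apply_moves, never from a script. Its argument "motion" is text: rows parted by semicolons, each of 4 numbers parted by spaces: the shift along the tool's x, y, z in m, then the turn about the tool's z in degrees. A call has 1 to 8 rows; each row shifts and turns the commanded pose from where the row before left it, along the tool's axes as they then stand; what a row does not reach is not made up. A row lasts 1/8 s, in which the tool goes at most 62.5 mm and 10.7 degrees, less where a joint would pass 70% of its speed; a pose out of reach is approached as far as the arm can. A call with a gripper value outside its range is refused whole. "fingers" is the opening, from -1 (shut) to 1 (fully open), set as the call begins (left out, the last holds). The fingers move at their own pace and stop on an object; the grip force is fixed at half the most. Time passes only in rows, so rows that do not move let the fingers close. It gives the time, the measured TCP pose, the force, the opening and the grip force at its end, in the units of the state.
- bot.get_obs(): the state, without advancing time (a new reading comes with each control period).
- bot.capture(name): name is "side" or "top" or "wrist"; returns a dict with "img" (420x560x3 uint8, blue, green, red), "range_z" (420x560 float32, mm along the optical axis (not along the pixel's ray), 0 where there is no reading), "fx", "fy", "cx", "cy" (pixels), "world_from_camera" (4x4, takes a point from camera to world coordinates); the wrist camera has in their place "mount" (4x4, takes a point from camera to tool coordinates, whose origin is the TCP and whose axes are the flange's). Camera axes: x right, y down, z forward; pixel columns grow to the right and rows downward; lengths in mm; the calibration is good to about 2 mm. A picture is of the moment at which its call begins: read the wrist's pose just before it.
- bot.close_job(): hands the job in; it is judged then, once.
Trained networks look in a picture, given as the dict that the camera call returned (one of the last four; its "shot" number tells which), for a name from the list of things; names that differ only in an ending like _2 or _b are one class to them, and where a whole thing is asked for, a point or a joint stands for the part that bears it (a point fixed in the world has none). Each returns a list of dicts, best first, with "p" (0 to 1); they miss things now and then, are a little off and sometimes report something else, mostly with a low value. They report only what shows in the picture. A call takes as long as a camera call. They do not tell look-alikes from the thing itself.
- bot.cut_out(picture, thing): "pixels" (420x560 bool, what is visible of it) and "point" ([column, row] in pixels, amid what is visible of it).
The state is a dict: "time": time; "joint_positions": joint angles; "dq": joint speeds; "tau": joint torques, N m; "tool_pos": TCP position; "tcp_rot": TCP orientation; "contact_force": force on the tool from outside, world axes, zero at the start; "moment": the same for the moment, N m; "grip_width": finger opening in mm; "finger_force": force on a finger pad.
Only numpy, scipy, OpenCV 4.12 (cv2) and the standard library are available. Lean on these libraries where they do the work, as an engineer would, in place of code of your own. Each camera call takes 0.05 s, during which the arm holds its last target. There are 200 camera calls.

TASK

The eight-sided stoneware cup is standing upside down on the dresser: turn it over without dropping it so that it stands mouth up on the dresser top, and put the money clip from the walnut tray into it. Then pick the cup up with the clip inside, without tipping it, and finish still gripping it, level and motionless in the air at least 10 cm above the dresser, so that I can take it from you. Do not knock or shift the cologne bottle, the flacon, the lint roller or the lamp.

Things in the scene. Friction and masses are not known exactly. Their poses are not given: they have to be found in the camera images.
- cup: dark grey stoneware cup: eight-sided prism, 68 mm across flats (74 corners), 72 mm tall, walls 4 mm, floor 6 mm, hollow 60 mm across flats, about 0.2 kg. Starts mouth down on the dresser (z = 0). Origin: centre of the foot's outer face; +z runs from foot to mouth (down at the start). Flats face its +-x, +-y and the diagonals, each 28 mm wide. On its side it rests on a flat, axis 34 mm up.
- cup_mouth (a point): centre of the cup's open mouth, in the plane of the rim, 72 mm along the cup's +z from its origin; same axes as the cup
- money_clip: steel money clip, a folded strip lying flat: 48 mm long (its x), 18 mm wide (its y), 8 mm thick (z, up), 30 g. Origin: centre of its underside. Starts on the floor (8 mm up) of the walnut tray's open half; pinch it across its width from above. Flat, it passes the cup's mouth when centred and may be let go at the rim, to drop in.
- clip_center (a point): middle of the money clip, 4 mm above its origin
- walnut_tray: lower tray of dark walnut, fixed in place: 240 mm (x) by 320 mm (y), walls 8 mm thick and 30 mm high, floor 8 mm thick. Origin: centre of its underside on the dresser; the open half where the clip lies is towards -x of the tray, the other half is covered by the acrylic tray.
- acrylic_tray: clear acrylic upper tray, fixed, resting on the walnut tray's rim over its far (+x) half: 112 mm (x) by 318 mm (y), 18 mm high, floor 4 mm. Origin: centre of its underside, 30 mm above the dresser. Carries the cologne bottle and the flacon.
- cologne: tall slender cologne bottle, amber glass, square 34 by 34 mm, 170 mm tall with its round cap; stands on the acrylic tray, either end. Origin: centre of its underside. Leave alone.
- flacon: black glass flacon, a 56 mm cube with a small square stopper, 84 mm tall; stands on the acrylic tray, at the other end. Origin: centre of its underside. Leave alone.
- lint_roller: lint roller lying on the dresser beyond the cup: white handle 105 mm long, 30 mm wide and 36 mm high, and paper roll 36 mm in diameter, 222 mm overall along its x (from -108 mm at the handle's end to +114 mm at the roll's). Origin: underside, near the neck between handle and roll. Leave alone.
- lamp: small matte grey battery lamp, round base 80 mm across, round head 92 mm across, 130 mm tall, toggle switch on its base; stands on the dresser to the right of the cup. Origin: centre of its underside. Leave alone.
Mind the look-alikes: they are no part of the job. What is shaped like the cup but blue or green is not meant. Several things have the shape of the money_clip; the one meant has the colours described above.

How it is judged:
By the outcome, as a careful person would: the job done as asked, in the order asked, and still so for the second after the job is handed in, while the arm keeps its last pose, push and grip.
It also fails if it takes over 72 s, if anything falls off the work surface, if the arm or the gripper's body presses on something with over 40 N, if the wrist force passes 120 N, or if a joint passes its speed limit or range.

## Working session

There is one attempt and no reset: what is moved stays moved. The work goes in short steps, Python scripts to look and compute and a tool call to move; the robot and the scene stay as the last step left them, time stands still between calls to the robot, and variables do not carry over. Pictures are saved under pics/ and viewed, at most 13 in all, crops included, and the job is handed in when it is done.

Besides the shell and the picture viewer there is one more tool, called after "Emit:" as name(argument=value, ...) on one line, values as JSON. apply_moves: Moves the arm, as the interface text tells. Its arguments: {"type":"object","properties":{"motion":{"type":"string"},"fingers":{"type":"number"}},"required":["motion"]}

```bash
ls; mkdir -p pics
cat > h.py <<'E'
import numpy as np, cv2
from plant import bot
from scipy.spatial.transform import Rotation as R
def cloud(p,mask=None,T=None):
    T=np.array(p["world_from_camera"]) if T is None else T
    z=p["range_z"]; m=z>0
    if mask is not None: m&=mask
    v,u=np.nonzero(m); d=z[v,u]
    c=np.stack([(u-p["cx"])/p["fx"]*d,(v-p["cy"])/p["fy"]*d,d],1)
    return c@T[:3,:3].T+T[:3,3],u,v
E
python3 - <<'E'
from h import *
o=bot.get_obs(); print(o)
for n in ["top","side"]:
    p=bot.capture(n); cv2.imwrite(f"pics/{n}0.png",p["img"])
    for t in ["cup","money_clip","walnut_tray","acrylic_tray","cologne","flacon","lint_roller","lamp"]:
        for r in bot.cut_out(p,t)[:5]:
            c,u,v=cloud(p,r["pixels"])
            if len(c)<5: continue
            print(n,t,round(r["p"],2),np.round(r["point"]),len(c),"med",np.median(c,0).round(),"lo",np.percentile(c,2,axis=0).round(),"hi",np.percentile(c,98,axis=0).round(),"bgr",np.median(p["img"][v,u],0))
E
```

```text
pics
{'time': 0.0, 'joint_positions': array([-1.46300171e+00,  3.42686529e-01,  1.52499861e+00, -1.03321108e-05,
        1.27537982e+00, -1.46003998e-01]), 'dq': array([ 0.00119374,  0.00059958,  0.00019744, -0.00083696,  0.00062152,
       -0.00080999]), 'tau': array([ 2.95395446e-03, -4.31244206e+01, -2.44215006e+01,  7.19854049e-02,
        5.60346083e-02, -1.53154861e-04]), 'tool_pos': array([ 131.78816663, -507.74839903,  202.97018771]), 'tcp_rot': array([-3.14013458e+00, -2.04424273e-04,  2.53801485e-01]), 'contact_force': array([ 0.67590586, -0.3514774 , -0.10252638]), 'moment': array([-0.07952639,  0.04325447,  0.02326162]), 'finger_force': 0.0, 'grip_width': 91.94457947569796}
top cup 0.8 [302. 199.] 445 med [ 636. -138.   70.] lo [ 607. -170.   13.] hi [ 673. -105.   78.] bgr [169.  98.  52.]
top cup 0.77 [256. 206.] 458 med [605.   4.  69.] lo [575. -29.  -2.] hi [651.  37.  78.] bgr [ 59. 152.  57.]
top cup 0.74 [297. 242.] 430 med [ 506. -120.   70.] lo [ 476. -153.   12.] hi [540. -89.  79.] bgr [110.  124.5 131.5]
top money_clip 0.65 [294. 238.] 405 med [ 507. -121.   
[... 1589 characters left out ...]
crylic_tray 0.73 [150. 309.] 5413 med [652. 291.  34.] lo [606. 101.  31.] hi [717. 414.  48.] bgr [126. 138. 138.]
side cologne 0.75 [110. 294.] 1881 med [667. 356. 122.] lo [661. 331.  32.] hi [715. 366. 203.] bgr [46. 60. 75.]
side flacon 0.92 [187. 257.] 1080 med [659. 171.  80.] lo [643. 133.  34.] hi [695. 187. 117.] bgr [41. 47. 46.]
side lint_roller 0.87 [236. 204.] 551 med [ 723. -123.   29.] lo [ 706. -261.    8.] hi [745. -54.  36.] bgr [137. 153. 157.]
side lamp 0.7 [322. 145.] 570 med [ 601. -505.   97.] lo [ 565. -549.    2.] hi [ 638. -484.  129.] bgr [72.5 84.  84. ]
side lamp 0.46 [187. 257.] 1083 med [660. 171.  80.] lo [643. 131.  34.] hi [697. 187. 117.] bgr [41. 47. 46.]
```

Run:
```python
import cv2,numpy as np
a=cv2.imread("pics/top0.png")[130:310,110:460]; b=cv2.imread("pics/side0.png")
a=cv2.resize(a,(700,360),interpolation=3); b=cv2.resize(b[150:390,60:410],(350,240))
c=np.zeros((600,700,3),np.uint8); c[:360]=a; c[360:,:350]=b
cv2.imwrite("pics/v1.png",c)
```

```text
(no output)
```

View pics/v1.png

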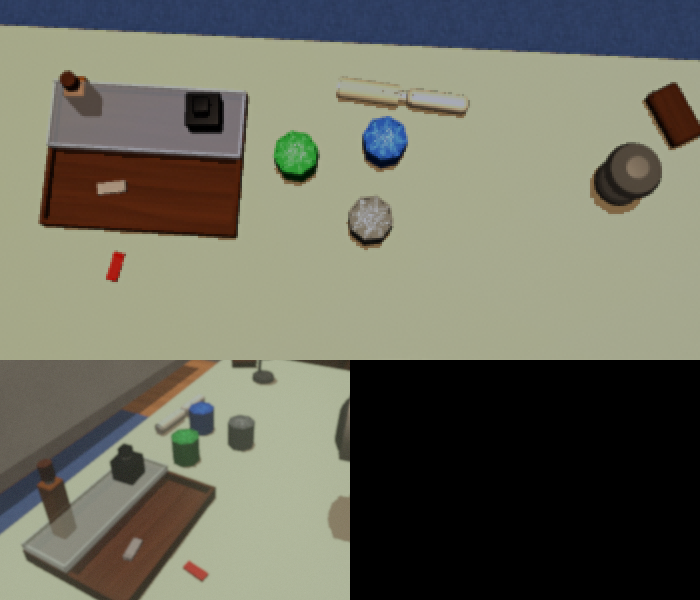

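Candidates (top view). Cup: grey (297,242) is the one meant; blue (302,199) and green (256,206) are look-alikes. Clip: steel (165,222) in the tray is the one meant; red (169,264) lies outside. The tool can only point down, so I'll turn the cup by pivoting it in the pads against the fixed tray wall. First I'll move above the cup and look closely.

Emit:
apply_moves(motion="0 0 0 7.3; 0 0 0 7.3; 0.042 -0.043 0 0; 0.042 -0.043 0 0; 0.042 -0.043 0 0; 0.042 -0.043 0 0; 0.042 -0.043 0 0; 0.042 -0.043 0 0", fingers=1)

```text
time: 1.9
tool_pos: [385.3, -249.0, 203.9]
tcp_rot: [3.141, -0.001, -0.001]
contact_force: [0.7, -1.0, 0.1]
grip_width: 91.8
finger_force: 0.0
```

Emit:
apply_moves(motion="0.042 -0.043 0 0; 0.042 -0.043 0 0; 0.042 -0.043 0 0; 0 0 0 0; 0 0 0 0")

```text
time: 2.52
tool_pos: [509.9, -121.6, 203.4]
tcp_rot: [3.141, 0.001, -0.0]
contact_force: [-0.6, -1.0, -0.1]
grip_width: 92.0
finger_force: 0.0
```

```bash
cat >> h.py <<'E'
def wrist():
    o=bot.get_obs(); p=bot.capture("wrist"); T=np.eye(4)
    T[:3,:3]=R.from_euler("xyz",o["tcp_rot"]).as_matrix(); T[:3,3]=o["tool_pos"]
    return o,p,T@np.array(p["mount"])
def rect(c): # octagon fit: best yaw mod 45 and centre
    q=c[:,:2]; best=None
    for a in np.arange(0,45,.5):
        ext=[];  s=0
        for k in range(4):
            t=np.radians(a+45*k); d=q@[np.cos(t),np.sin(t)]; l,h=np.percentile(d,[.5,99.5]); s+=h-l; ext.append((t,(l+h)/2,h-l))
        if best is None or s<best[0]: best=(s,a,ext)
    A=np.array([[np.cos(e[0]),np.sin(e[0])] for e in best[2]]); b=np.array([e[1] for e in best[2]])
    return np.linalg.lstsq(A,b,rcond=None)[0].round(1),best[1],[round(e[2],1) for e in best[2]]
E
python3 - <<'E'
from h import *
o,p,T=wrist(); print(o["tool_pos"].round(1),o["tcp_rot"].round(4),o["joint_positions"].round(3))
cv2.imwrite("pics/w1.png",p["img"])
for r in bot.cut_out(p,"cup")[:4]:
    c,u,v=cloud(p,r["pixels"],T); z=np.percentile(c[:,2],80); t=c[abs(c[:,2]-z)<5]
    print(round(r["p"],2),np.round(r["point"]),z.round(1),len(t),rect(t),np.median(p["img"][v,u],0))
E
```

```text
[ 509.9 -121.6  203.4] [ 3.1413e+00  8.0000e-04 -2.0000e-04] [-3.800e-01  3.410e-01  1.526e+00 -1.000e-03  1.275e+00  1.191e+00]
0.87 [306.  47.] 72.7 5350 (array([ 643.7, -139.7]), np.float64(19.0), [np.float64(66.7), np.float64(66.4), np.float64(66.3), np.float64(66.8)]) [188. 122.  78.]
0.78 [285. 188.] 72.7 3710 (array([ 512.9, -122.3]), np.float64(12.5), [np.float64(67.0), np.float64(66.4), np.float64(66.4), np.float64(66.8)]) [60. 67. 66.]
0.62 [156.  82.] 72.5 4992 (array([611.9,   2.8]), np.float64(39.0), [np.float64(67.2), np.float64(67.5), np.float64(67.1), np.float64(66.7)]) [ 68. 150.  56.]
```

View pics/w1.png

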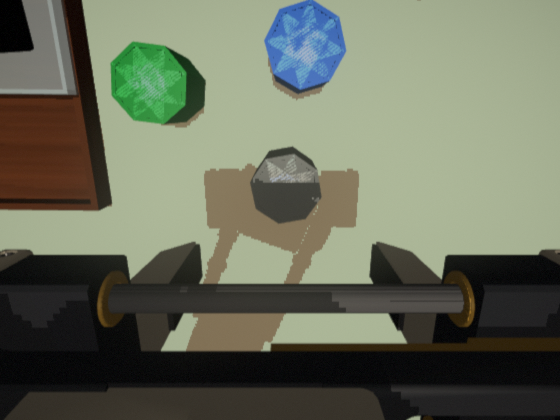

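The dark grey cup is at (285,188), with blue at (306,47) and green at (156,82). The grey one fits as centre (513,-122), top at 72.7 mm, flats at 12.5°. Next I'll descend and grip it.

Emit:
apply_moves(motion="0.003 0.001 0 0; 0 0 0 -6.25; 0 0 0 -6.25; 0 0 0.05 0; 0 0 0.05 0; 0 0 0.045 0; 0 0 0.03 0; 0 0 0 0")

```text
time: 3.62
tool_pos: [511.5, -122.9, 26.9]
tcp_rot: [-3.139, 0.004, 0.216]
contact_force: [-0.4, -0.3, 0.2]
grip_width: 91.6
finger_force: 0.0
```

Emit:
apply_moves(motion="0 0 0 0; 0 0 0 0; 0 0 0 0; 0 0 0 0; 0 0 0 0", fingers=-1)

```text
time: 4.25
tool_pos: [513.9, -122.7, 29.9]
tcp_rot: [3.141, -0.002, 0.217]
contact_force: [-1.1, 1.1, 6.4]
grip_width: 67.8
finger_force: 29.9
```

Emit:
apply_moves(motion="0 0 -0.02 0; 0 0 -0.04 0; 0 0 -0.04 0; 0 0 0 6.25; 0 0 0 6.25; -0.02 -0.04 0 0; -0.02 -0.05 0 0; -0.02 -0.05 0 0")

```text
time: 5.25
tool_pos: [452.4, 18.7, 128.6]
tcp_rot: [-3.142, 0.0, -0.002]
contact_force: [0.8, 0.6, -1.5]
grip_width: 67.9
finger_force: 29.8
```

Emit:
apply_moves(motion="-0.02 -0.05 0 0; -0.003 -0.05 0 0; 0 -0.05 0 0; 0 -0.012 0 0; 0 0 0 0; 0 0 0 0")

```text
time: 6.0
tool_pos: [430.5, 178.4, 128.5]
tcp_rot: [3.141, 0.0, -0.002]
contact_force: [0.4, 0.5, -2.7]
grip_width: 68.2
finger_force: 29.8
```

Run:
```python
from h import *
o=bot.get_obs(); print({k:np.round(o[k],3) for k in ["time","tool_pos","tcp_rot","contact_force","grip_width","finger_force"]})
p=bot.capture("side"); cv2.imwrite("pics/s1.png",p["img"])
c,u,v=cloud(p); m=(abs(c[:,2]-30)<3)&(c[:,0]>460)&(c[:,0]<500)&(c[:,1]>100)&(c[:,1]<420)
for a in range(110,420,50):
    q=c[m&(abs(c[:,1]-a)<10)]; print(a,len(q),np.percentile(q[:,0],[5,50,95]).round(1) if len(q) else 0)
```

```text
{'time': np.float64(6.0), 'tool_pos': array([430.505, 178.383, 128.474]), 'tcp_rot': array([ 3.141e+00,  0.000e+00, -2.000e-03]), 'contact_force': array([ 0.383,  0.454, -2.675]), 'grip_width': np.float64(68.199), 'finger_force': np.float64(29.827)}
110 0 0
160 27 [478.9 482.4 485.7]
210 32 [479.8 483.5 486.8]
260 39 [480.3 483.7 487.6]
310 41 [480.  484.4 488.6]
360 54 [481.2 484.9 488.6]
410 89 [481.7 487.4 498.3]
```

View pics/s1.png

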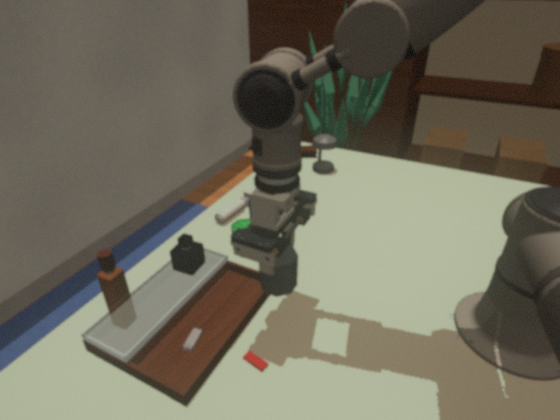

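The cup is in the hand at (275,268), upright. The wall's outer face is at x≈479 for y=180. Now I'll lower it and push its lower side against the wall so that it pivots.

Emit:
apply_moves(motion="0 0 0.04 0; 0 0 0.039 0; 0 0 0 0; 0.007 0 0 0; 0.007 0 0 0; 0.007 0 0 0; 0.007 0 0 0; 0 0 0 0")

```text
time: 7.05
tool_pos: [457.6, 179.3, 50.1]
tcp_rot: [3.141, 0.003, -0.001]
contact_force: [-5.6, -0.7, 0.7]
grip_width: 67.9
finger_force: 30.0
```

```bash
cat >> h.py <<'E'
def tilt(): # side-view cup cloud: PCA normals omitted; print extent of cup points near the tool
    o=bot.get_obs(); p=bot.capture("side"); x,y,z=o["tool_pos"]
    r=[]
    for r in bot.cut_out(p,"cup")[:4]:
        c,u,v=cloud(p,r["pixels"])
        print(round(r["p"],2),np.round(r["point"]),np.percentile(c,2,axis=0).round(),np.percentile(c,98,axis=0).round())
    print({k:np.round(o[k],3) for k in ["time","tool_pos","tcp_rot","contact_force","moment","grip_width","finger_force"]})
    return o,p
E
python3 - <<'E'
from h import *
o,p=tilt(); i=p["img"]; cv2.imwrite("pics/s2.png",cv2.resize(i[200:320,200:360],(640,480),interpolation=2))
E
```

```text
0.82 [274. 302.] [411. 155.  24.] [462. 216.  98.]
0.73 [235. 240.] [612.  -2.   3.] [645.  41.  72.]
{'time': np.float64(7.05), 'tool_pos': array([457.556, 179.302,  50.107]), 'tcp_rot': array([ 3.141e+00,  3.000e-03, -1.000e-03]), 'contact_force': array([-5.58 , -0.672,  0.715]), 'moment': array([-0.158,  1.065, -0.037]), 'grip_width': np.float64(67.89), 'finger_force': np.float64(29.995)}
```

View pics/s2.png

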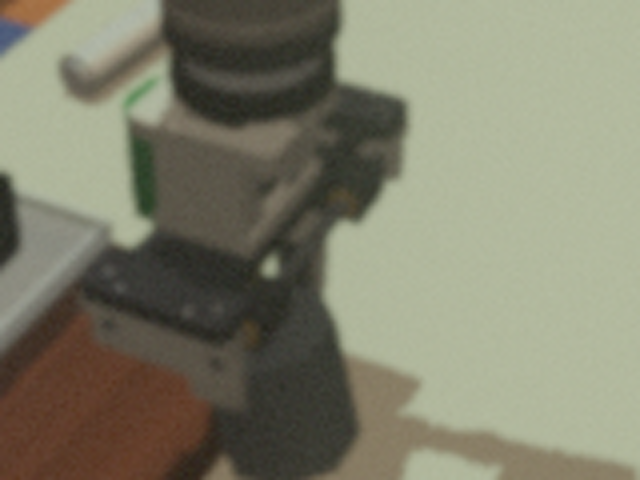

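The pivot works: the cup (crop 290,390) is tilting with its mouth swinging towards the robot, at only about 6 N. I'll keep going.

Emit:
apply_moves(motion="0.007 0 0 0; 0.007 0 0 0; 0.007 0 0 0; 0.007 0 0 0; 0.007 0 0 0; 0.006 0 0 0; 0 0 0 0")

```text
time: 8.02
tool_pos: [499.0, 179.3, 49.9]
tcp_rot: [3.141, 0.002, -0.001]
contact_force: [-4.8, -1.0, 1.0]
grip_width: 67.9
finger_force: 30.0
```

Run:
```python
from h import *
o,p=tilt(); i=p["img"]; cv2.imwrite("pics/s3.png",cv2.resize(i[200:320,200:360],(640,480),interpolation=2))
```

```text
0.97 [261. 289.] [426. 152.  45.] [489. 216. 116.]
0.8 [268. 205.] [ 607. -284.   -1.] [ 693. -110.   73.]
{'time': np.float64(8.025), 'tool_pos': array([498.995, 179.331,  49.946]), 'tcp_rot': array([ 3.141e+00,  2.000e-03, -1.000e-03]), 'contact_force': array([-4.849, -1.029,  0.986]), 'moment': array([-1.80e-01,  1.06e+00,  1.00e-03]), 'grip_width': np.float64(67.911), 'finger_force': np.float64(29.996)}
```

View pics/s3.png

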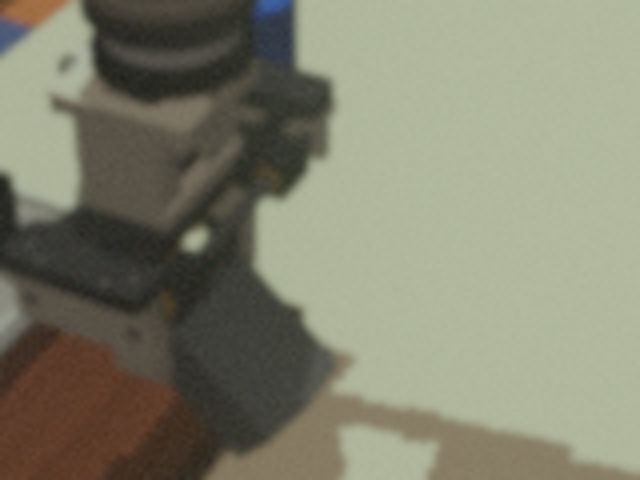

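Emit:
apply_moves(motion="0.005 0 0.001 0; 0.005 0 0.002 0; 0 0 0.002 0; 0 0 0.001 0; 0 0 0 0")

```text
time: 8.75
tool_pos: [511.7, 179.5, 45.3]
tcp_rot: [-3.141, -0.005, -0.001]
contact_force: [-2.3, -1.9, 5.8]
grip_width: 67.4
finger_force: 30.0
```

Run:
```python
from h import *
o,p=tilt()
# normals of cup surface from depth: cluster
r=bot.cut_out(p,"cup")[0]; T=np.array(p["world_from_camera"])
m=cv2.erode(r["pixels"].astype(np.uint8),np.ones((3,3)))>0
c,u,v=cloud(p,m)
# reject gripper: dump side-on (x,z) bins of extent
k=(abs(c[:,1]-179)<45)&(c[:,0]>380)&(c[:,0]<540); c=c[k]
from scipy.spatial import cKDTree
t=cKDTree(c); N=[]
for q in c[::3]:
    n=c[t.query_ball_point(q,10)]
    if len(n)>8:
        w,V=np.linalg.eigh(np.cov(n.T)); a=V[:,0]; a=a*np.sign(a@(T[:3,3]-q)); N.append(a)
N=np.array(N); print(len(N)); 
# cluster
while len(N)>15:
    cnt=(N@N.T>.95).sum(1); i=cnt.argmax(); s=N@N[i]>.95; print(s.sum(),N[s].mean(0).round(2)); N=N[~s]
```

```text
0.74 [264. 206.] [ 608. -168.   15.] [ 657. -104.   72.]
0.6 [257. 286.] [435. 164.  53.] [499. 216. 114.]
0.16 [191. 339.] [539. 285.   6.] [566. 331.  16.]
{'time': np.float64(8.75), 'tool_pos': array([511.715, 179.456,  45.264]), 'tcp_rot': array([-3.141e+00, -5.000e-03, -1.000e-03]), 'contact_force': array([-2.267, -1.925,  5.837]), 'moment': array([-0.322,  0.431,  0.01 ]), 'grip_width': np.float64(67.424), 'finger_force': np.float64(30.006)}
0
```

Emit:
apply_moves(motion="0 0 -0.02 0; -0.04 0 0 0; -0.049 0 0 0; 0 0 0.015 0; 0 0 0.01 0; 0 0 0.005 0; 0 0 0 0")

```text
time: 9.78
tool_pos: [421.1, 179.5, 33.3]
tcp_rot: [3.141, -0.0, -0.001]
contact_force: [0.0, 0.0, -2.5]
grip_width: 67.3
finger_force: 30.0
```

```bash
cat >> h.py <<'E'
def normals(cam="side"):
    o,p=tilt(); x,y,z=o["tool_pos"]; T=np.array(p["world_from_camera"])
    for r in bot.cut_out(p,"cup")[:4]:
        c,u,v=cloud(p,r["pixels"]); 
        if abs(np.median(c[:,0])-x)>70 or abs(np.median(c[:,1])-y)>70: continue
        from scipy.spatial import cKDTree
        t=cKDTree(c); N=[]
        for q in c[::2]:
            n=c[t.query_ball_point(q,12)]
            if len(n)>8:
                w,V=np.linalg.eigh(np.cov(n.T)); a=V[:,0]; N.append(a*np.sign(a@(T[:3,3]-q)))
        N=np.array(N)
        while len(N)>20:
            cnt=(N@N.T>.95).sum(1); i=cnt.argmax(); s=N@N[i]>.95; print(s.sum(),N[s].mean(0).round(2)); N=N[~s]
    return o,p
E
python3 - <<'E'
from h import *
o,p=normals(); i=p["img"]; cv2.imwrite("pics/s4.png",cv2.resize(i[220:340,220:380],(640,480),interpolation=2))
E
```

```text
0.81 [243. 236.] [578. -26.   0.] [644.  42.  73.]
0.63 [299. 308.] [345. 167.  37.] [407. 216. 101.]
0.63 [254. 206.] [ 635. -157.   11.] [677. -99.  72.]
0.63 [320. 154.] [ 564. -549.    3.] [ 631. -484.  129.]
{'time': np.float64(9.775), 'tool_pos': array([421.112, 179.457,  33.292]), 'tcp_rot': array([ 3.141e+00, -0.000e+00, -1.000e-03]), 'contact_force': array([ 0.006,  0.04 , -2.514]), 'moment': array([ 0.003, -0.026,  0.028]), 'grip_width': np.float64(67.3), 'finger_force': np.float64(29.996)}
246 [-0.37  0.69  0.61]
206 [-0.51  0.04  0.85]
166 [-0.06  0.98  0.1 ]
```

View pics/s4.png

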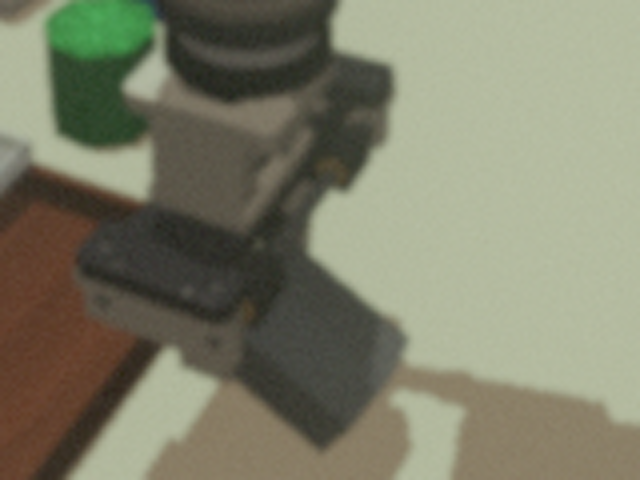

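The cup (crop 310,350) is tilted about 59° with its mouth towards the robot. Lowering it onto the table will lay it flat.

Emit:
apply_moves(motion="0 0 0.003 0; 0 0 0.003 0; 0 0 0.003 0; 0 0 0.003 0; 0 0 0.003 0; 0 0 0.002 0; 0 0 0.002 0; 0 0 0 0")

```text
time: 10.92
tool_pos: [426.7, 180.0, 17.3]
tcp_rot: [-3.14, -0.013, -0.0]
contact_force: [8.8, -2.4, 13.1]
grip_width: 68.1
finger_force: 30.0
```

Run:
```python
from h import *
o,p=normals()
```

```text
0.92 [296. 313.] [351. 163.  25.] [410. 216.  85.]
0.82 [244. 233.] [578. -19.   6.] [638.  41.  72.]
0.69 [253. 208.] [ 640. -127.   15.] [ 669. -100.   72.]
{'time': np.float64(10.925), 'tool_pos': array([426.691, 180.011,  17.29 ]), 'tcp_rot': array([-3.14 , -0.013, -0.   ]), 'contact_force': array([ 8.759, -2.423, 13.068]), 'moment': array([-0.676, -1.151,  0.1  ]), 'grip_width': np.float64(68.142), 'finger_force': np.float64(30.033)}
227 [-0.3   0.7   0.63]
191 [-0.41  0.06  0.9 ]
147 [-0.05  0.99  0.07]
```

Emit:
apply_moves(motion="0 0 -0.008 0; -0.025 0 0 0; -0.025 0 0 0; 0.003 0 0.006 0; 0.006 0 0.002 0; 0.006 0 0.002 0; 0.006 0 0.002 0; 0 0 0 0")

```text
time: 12.08
tool_pos: [392.9, 179.5, 10.6]
tcp_rot: [-3.141, -0.002, -0.001]
contact_force: [0.3, 0.5, 1.6]
grip_width: 67.7
finger_force: 30.0
```

Run:
```python
from h import *
o,p=normals()
```

```text
0.83 [314. 320.] [317. 167.  25.] [374. 216.  80.]
0.75 [245. 237.] [578. -32.  -1.] [667.  41.  72.]
0.65 [260. 208.] [ 602. -168.    0.] [706. -26.  72.]
{'time': np.float64(12.075), 'tool_pos': array([392.887, 179.53 ,  10.551]), 'tcp_rot': array([-3.141e+00, -2.000e-03, -1.000e-03]), 'contact_force': array([0.31 , 0.509, 1.602]), 'moment': array([-0.021,  0.184,  0.001]), 'grip_width': np.float64(67.724), 'finger_force': np.float64(30.0)}
221 [-0.2   0.69  0.68]
183 [-0.28  0.04  0.95]
153 [-0.03  0.98  0.08]
```

Emit:
apply_moves(motion="0.006 0 0.002 0; 0.006 0 0.002 0; 0.006 0 0.002 0; 0.005 0 0.001 0; 0 0 0 0")

```text
time: 12.85
tool_pos: [415.4, 179.5, 3.6]
tcp_rot: [-3.142, -0.001, -0.001]
contact_force: [0.9, -0.5, 2.2]
grip_width: 67.6
finger_force: 30.0
```

Run:
```python
from h import *
o,p=normals()
```

```text
0.83 [255. 213.] [ 626. -121.    9.] [671. -99.  72.]
0.66 [302. 314.] [341. 155.   5.] [398. 216.  76.]
{'time': np.float64(12.85), 'tool_pos': array([415.426, 179.516,   3.564]), 'tcp_rot': array([-3.142e+00, -1.000e-03, -1.000e-03]), 'contact_force': array([ 0.866, -0.495,  2.196]), 'moment': array([-0.098,  0.345,  0.031]), 'grip_width': np.float64(67.63), 'finger_force': np.float64(30.0)}
208 [-0.11  0.72  0.67]
183 [-0.18  0.07  0.97]
157 [-0.03  0.99  0.07]
7 [-0.98 -0.05 -0.16]
```

Emit:
apply_moves(motion="0.005 0 0.001 0; 0.005 0 0.0015 0; 0 0 0 0; 0 0 0 0")

```text
time: 13.5
tool_pos: [425.0, 179.5, 1.1]
tcp_rot: [-3.142, -0.001, -0.001]
contact_force: [-0.1, -0.7, 2.1]
grip_width: 67.2
finger_force: 30.0
```

Emit:
apply_moves(motion="0 0 0 0; 0 0 0 0", fingers=0.6)

```text
time: 13.75
tool_pos: [424.9, 179.5, 1.1]
tcp_rot: [-3.142, -0.001, -0.001]
contact_force: [0.5, 0.3, 0.1]
grip_width: 73.8
finger_force: 0.0
```

Run:
```python
from h import *
o,p=normals(); cv2.imwrite("pics/s5.png",cv2.resize(p["img"][220:340,220:380],(640,480),interpolation=2))
```

```text
0.92 [298. 316.] [356. 151.   2.] [408. 216.  69.]
0.68 [244. 236.] [578. -27.  -0.] [646.  42.  72.]
0.62 [250. 211.] [ 640. -116.   12.] [673. -99.  65.]
0.51 [151. 307.] [606. 102.  31.] [717. 414.  48.]
{'time': np.float64(13.75), 'tool_pos': array([424.855, 179.544,   1.141]), 'tcp_rot': array([-3.142e+00, -1.000e-03, -1.000e-03]), 'contact_force': array([0.48 , 0.253, 0.053]), 'moment': array([ 0.023,  0.019, -0.008]), 'grip_width': np.float64(73.783), 'finger_force': np.float64(0.0)}
221 [-0.01  0.69  0.71]
169 [-0.01  0.04  0.99]
166 [-0.01  0.98  0.11]
```

View pics/s5.png

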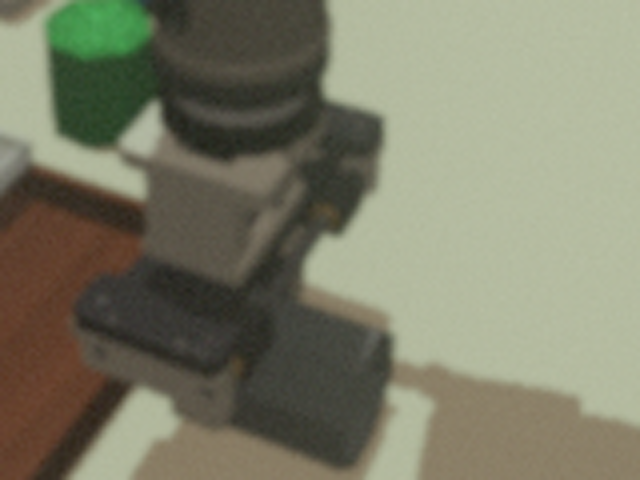

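The cup lies flat on its side at crop (310,390), mouth towards the robot. I'll release it, rise, and measure it for the second grip.

Emit:
apply_moves(motion="0 0 0 0; 0 0 0 0; 0 0 -0.04 0; 0 0 -0.06 0; -0.03 0 -0.05 0; -0.04 0 -0.02 0; 0 0 0 0; 0 0 0 0", fingers=1)

```text
time: 14.9
tool_pos: [354.9, 179.6, 171.0]
tcp_rot: [3.142, -0.001, -0.001]
contact_force: [-0.1, -0.2, -0.5]
grip_width: 91.8
finger_force: 0.0
```

Run:
```python
from h import *
o,p,T=wrist(); print(o["tool_pos"].round(1))
for n,(p,T) in {"w":(p,T),"t":(lambda q:(q,np.array(q["world_from_camera"])))(bot.capture("top")),"s":(lambda q:(q,np.array(q["world_from_camera"])))(bot.capture("side"))}.items():
    c,u,v=cloud(p,None,T)
    m=(c[:,0]>320)&(c[:,0]<460)&(c[:,1]>120)&(c[:,1]<240)&(c[:,2]>8)&(c[:,2]<80)
    q=c[m]; t=q[q[:,2]>60]
    print(n,m.sum(),np.percentile(q,1,axis=0).round(1),np.percentile(q,99,axis=0).round(1),"top",len(t),cv2.minAreaRect(t[:,:2].astype(np.float32)) if len(t)>9 else 0)
```

```text
[354.9 179.6 171. ]
w 5753 [356.3 145.4  48.1] [427.3 211.9  69.7] top 3956 ((391.6640930175781, 178.6968231201172), (71.95634460449219, 46.4472770690918), 0.423235148191452)
t 126 [327.7 143.3   8.3] [444.8 217.1  76.2] top 85 ((389.171875, 167.716552734375), (70.53304290771484, 24.852821350097656), 1.7853509187698364)
s 1453 [356.1 150.1  10.3] [427.1 216.4  68.9] top 600 ((391.9549255371094, 182.4333953857422), (72.83233642578125, 44.93616485595703), 1.1049580574035645)
```

Emit:
apply_moves(motion="0.031 0 0.02 0; 0 0 0.05 0; 0 0 0.05 0; 0 0 0.034 0; 0 0 0 0; 0 0 0 0")

```text
time: 15.8
tool_pos: [386.4, 179.6, 17.6]
tcp_rot: [-3.142, -0.001, -0.001]
contact_force: [0.3, -0.7, -0.4]
grip_width: 91.9
finger_force: 0.0
```

Emit:
apply_moves(motion="0 0 0 0; 0 0 0 0; 0 0 0 0; 0 0 0 0; 0 0 -0.022 0; 0.02 0 0 0; 0.025 0 0 0; 0 0 0 0", fingers=-1)

```text
time: 16.8
tool_pos: [431.9, 179.4, 39.0]
tcp_rot: [-3.141, -0.001, -0.002]
contact_force: [-0.8, 1.0, -2.6]
grip_width: 67.4
finger_force: 30.0
```

Run:
```python
from h import *
o,p=normals()
```

```text
0.76 [242. 235.] [584. -21.   0.] [641.  42.  73.]
0.58 [281. 304.] [402. 150.  23.] [470. 231.  90.]
0.4 [250. 207.] [ 454. -139.   12.] [677. 228. 301.]
0.17 [323. 146.] [ 565. -561.   -0.] [ 639. -485.  129.]
{'time': np.float64(16.8), 'tool_pos': array([431.865, 179.448,  38.986]), 'tcp_rot': array([-3.141e+00, -1.000e-03, -2.000e-03]), 'contact_force': array([-0.83 ,  0.974, -2.595]), 'moment': array([ 0.005,  0.064, -0.049]), 'grip_width': np.float64(67.427), 'finger_force': np.float64(29.998)}
160 [-0.03  0.99  0.03]
130 [-0.01  0.7   0.7 ]
78 [-0.03  0.08  0.98]
10 [-0.13  0.96 -0.2 ]
```

Emit:
apply_moves(motion="0.005 0 0 0; 0.008 0 -0.008 0; 0.0095 0 -0.006 0; 0.0105 0 -0.0035 0; 0.0105 0 -0.001 0; 0 0 0 0")

```text
time: 17.7
tool_pos: [476.2, 179.7, 59.2]
tcp_rot: [-3.141, -0.003, -0.001]
contact_force: [-3.8, 0.5, 6.4]
grip_width: 67.6
finger_force: 30.0
```

Run:
```python
from h import *
o,p=normals(); cv2.imwrite("pics/s6.png",cv2.resize(p["img"][200:320,200:360],(640,480),interpolation=2))
```

```text
0.94 [263. 290.] [424. 150.  42.] [505. 216. 116.]
{'time': np.float64(17.7), 'tool_pos': array([476.198, 179.671,  59.177]), 'tcp_rot': array([-3.141e+00, -3.000e-03, -1.000e-03]), 'contact_force': array([-3.767,  0.531,  6.426]), 'moment': array([ 0.01 ,  0.657, -0.052]), 'grip_width': np.float64(67.573), 'finger_force': np.float64(30.005)}
262 [-0.01  0.99  0.  ]
162 [0.41 0.75 0.5 ]
82 [-0.43  0.77 -0.44]
47 [0.58 0.23 0.75]
8 [-0.8   0.43 -0.37]
7 [0.04 0.92 0.35]
```

Emit:
apply_moves(motion="0.006 0 0 0; 0.006 0 0 0; 0.006 0 0 0; 0.005 0 0.001 0; 0 0 0 0")

```text
time: 18.48
tool_pos: [498.4, 179.6, 57.0]
tcp_rot: [-3.141, -0.002, -0.001]
contact_force: [-0.8, 1.1, 6.1]
grip_width: 67.5
finger_force: 30.0
```

Run:
```python
from h import *
o,p=normals(); cv2.imwrite("pics/s7.png",cv2.resize(p["img"][200:320,200:360],(640,480),interpolation=2))
```

```text
0.75 [255. 287.] [444. 149.  13.] [515. 217. 112.]
0.68 [268. 202.] [ 586. -170.   27.] [642. -70.  96.]
0.62 [191. 349.] [480. 163.   3.] [670. 416.  30.]
{'time': np.float64(18.475), 'tool_pos': array([498.352, 179.593,  57.022]), 'tcp_rot': array([-3.141e+00, -2.000e-03, -1.000e-03]), 'contact_force': array([-0.823,  1.052,  6.088]), 'moment': array([ 0.213,  0.441, -0.006]), 'grip_width': np.float64(67.499), 'finger_force': np.float64(30.003)}
278 [-0.05  0.99  0.01]
166 [-0.58  0.75 -0.28]
110 [0.49 0.8  0.29]
19 [-0.26  0.8   0.51]
7 [0.6  0.58 0.52]
5 [-0.94  0.29 -0.03]
4 [-0.33  0.92 -0.21]
```

View pics/s7.png

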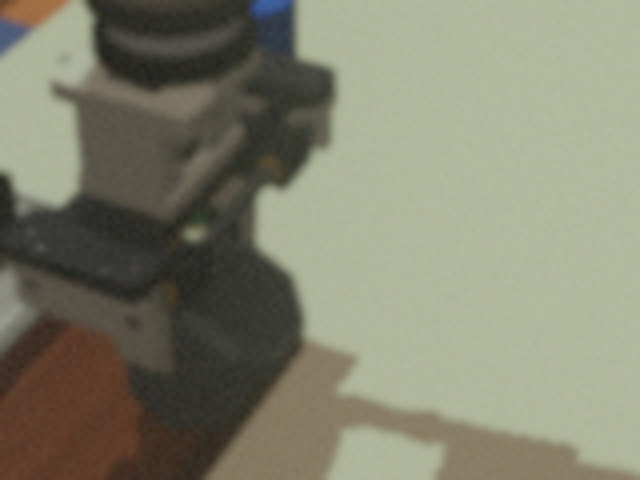

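At crop (230,340) the cup is about 62° round, mouth coming up. I'll continue over the wall while lowering.

Emit:
apply_moves(motion="0.005 0 0.001 0; 0.005 0 0.002 0; 0.002 0 0.002 0; 0 0 0.002 0; 0 0 0 0")

```text
time: 19.25
tool_pos: [512.7, 179.5, 51.5]
tcp_rot: [-3.141, -0.008, -0.001]
contact_force: [2.5, 0.1, 11.7]
grip_width: 67.3
finger_force: 30.0
```

Run:
```python
from h import *
o,p=normals()
```

```text
0.94 [251. 284.] [458. 150.  38.] [523. 216. 107.]
0.78 [266. 202.] [ 575. -167.   25.] [654. -45. 106.]
{'time': np.float64(19.25), 'tool_pos': array([512.698, 179.503,  51.479]), 'tcp_rot': array([-3.141e+00, -8.000e-03, -1.000e-03]), 'contact_force': array([ 2.458,  0.085, 11.714]), 'moment': array([-0.037, -0.087, -0.049]), 'grip_width': np.float64(67.258), 'finger_force': np.float64(30.024)}
275 [-0.11  0.98 -0.  ]
193 [-0.67  0.71 -0.14]
53 [0.35 0.91 0.1 ]
42 [-0.96  0.1  -0.19]
18 [0.72 0.63 0.24]
```

Emit:
apply_moves(motion="0 0 -0.015 0; -0.05 0 0 0; -0.06 0 0 0; 0 0 0.025 0; 0 0 0.015 0; 0.005 0 0.002 0; 0.005 0 0.002 0; 0 0 0 0")

```text
time: 20.4
tool_pos: [409.7, 179.4, 20.8]
tcp_rot: [3.141, -0.0, -0.001]
contact_force: [-0.4, -0.7, 1.9]
grip_width: 67.8
finger_force: 30.0
```

Run:
```python
from h import *
o,p=normals()
```

```text
0.76 [245. 235.] [577. -19.   1.] [641.  41.  72.]
0.74 [299. 316.] [356. 150.   6.] [413. 216.  76.]
0.55 [254. 207.] [ 620. -149.    8.] [ 674. -100.   72.]
0.48 [325. 162.] [ 562. -555.    1.] [ 620. -485.  122.]
{'time': np.float64(20.4), 'tool_pos': array([409.674, 179.431,  20.84 ]), 'tcp_rot': array([ 3.141e+00, -0.000e+00, -1.000e-03]), 'contact_force': array([-0.373, -0.745,  1.852]), 'moment': array([-0.097,  0.512,  0.05 ]), 'grip_width': np.float64(67.83), 'finger_force': np.float64(29.988)}
286 [-0.01  0.99  0.04]
150 [-0.66  0.72 -0.1 ]
74 [0.58 0.78 0.15]
21 [-0.98  0.08 -0.06]
10 [-0.85  0.49  0.04]
```

Emit:
apply_moves(motion="0.006 0 0.002 0; 0.006 0 0.002 0; 0.004 0 0.001 0; 0 0 0 0")

```text
time: 21.05
tool_pos: [425.6, 179.5, 15.5]
tcp_rot: [3.142, -0.001, -0.001]
contact_force: [-1.9, -0.3, 2.4]
grip_width: 67.7
finger_force: 30.0
```

Run:
```python
from h import *
o,p=normals()
```

```text
0.81 [243. 235.] [578. -22.   2.] [641.  42.  73.]
0.55 [293. 314.] [371. 150.   5.] [423. 216.  73.]
0.52 [253. 207.] [ 641. -124.   14.] [672. -99.  72.]
{'time': np.float64(21.05), 'tool_pos': array([425.588, 179.48 ,  15.473]), 'tcp_rot': array([ 3.142e+00, -1.000e-03, -1.000e-03]), 'contact_force': array([-1.87 , -0.328,  2.364]), 'moment': array([ 0.002,  0.548, -0.002]), 'grip_width': np.float64(67.704), 'finger_force': np.float64(30.0)}
276 [-0.09  0.98  0.01]
160 [-0.71  0.69 -0.02]
52 [-0.98  0.08 -0.  ]
48 [0.37 0.91 0.03]
18 [0.74 0.64 0.14]
```

Emit:
apply_moves(motion="0 0 0 0; 0 0 0 0; 0 0 0 0; 0 0 -0.03 0; 0 0 -0.06 0; -0.035 0 -0.06 0; -0.035 0 0 0; 0 0 0 0", fingers=1)

```text
time: 22.2
tool_pos: [356.9, 179.6, 160.2]
tcp_rot: [-3.141, -0.001, 0.0]
contact_force: [0.6, 0.1, 0.1]
grip_width: 92.0
finger_force: 0.0
```

Run:
```python
from h import *
o,p,T=wrist(); print(o["time"],o["tool_pos"].round(1)); cv2.imwrite("pics/w2.png",p["img"])
c,u,v=cloud(p,None,T)
m=(c[:,0]>340)&(c[:,0]<470)&(c[:,1]>120)&(c[:,1]<240)&(c[:,2]>66)&(c[:,2]<80); t=c[m]
print(m.sum(),np.median(t[:,2]),rect(t))
```

```text
22.2 [356.9 179.6 160.2]
1467 72.13496425683331 (array([408.3, 178.8]), np.float64(1.5), [np.float64(68.3), np.float64(67.7), np.float64(67.5), np.float64(67.5)])
```

View pics/w2.png

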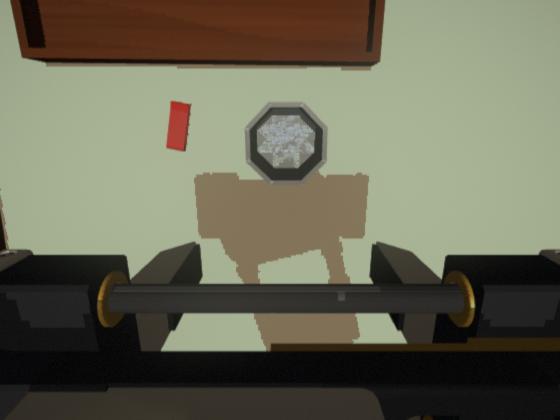

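The cup stands mouth up at image (286,143), world (408,179), rim at 72 mm. The red clip is at (178,126). Next is the steel clip.

Emit:
apply_moves(motion="0.045 -0.043 0 0; 0.045 -0.043 0 0; 0.045 -0.042 0 0; 0 0 0 0; 0 0 0 0")

```text
time: 22.88
tool_pos: [493.6, 307.1, 158.1]
tcp_rot: [3.14, 0.002, -0.001]
contact_force: [-0.8, -0.1, -0.8]
grip_width: 91.7
finger_force: 0.0
```

Run:
```python
from h import *
o,p,T=wrist(); print(o["tool_pos"].round(1),o["joint_positions"].round(2))
for r in bot.cut_out(p,"money_clip")[:4]:
    c,u,v=cloud(p,r["pixels"],T); t=c[(c[:,2]>12)&(c[:,2]<20)]
    print(round(r["p"],2),np.round(r["point"]),len(c),np.median(c,0).round(1),np.median(p["img"][v,u],0),cv2.minAreaRect(t[:,:2].astype(np.float32)) if len(t)>9 else 0)
```

```text
[493.6 307.1 158.1] [ 0.42  0.48  1.43 -0.    1.23  2.  ]
0.94 [288. 136.] 918 [549.3 305.6  15.3] [218. 231. 230.] ((549.5450439453125, 305.58416748046875), (17.96858024597168, 47.268985748291016), 9.340995788574219)
0.83 [300. 249.] 635 [422.7 288.8   7.3] [ 49.  63. 170.] 0
```

Emit:
apply_moves(motion="0.056 0.0015 0 0; 0 0 0 -10; 0 0 0 -10; 0 0 0 -10; 0 0 0 -10; 0 0 0 -10; 0 0 0 -10; 0 0 0 -10", fingers=-0.13)

```text
time: 23.98
tool_pos: [549.3, 305.1, 160.4]
tcp_rot: [3.141, -0.0, 1.226]
contact_force: [0.6, -0.1, -0.3]
grip_width: 39.6
finger_force: 0.0
```

Emit:
apply_moves(motion="0 0 0 -10; 0 0 0 -10; 0 0 0 -9.3; 0 0 0.05 0; 0 0 0.04 0; 0 0 0.02 0; 0 0 0 0; 0 0 0 0")

```text
time: 24.98
tool_pos: [550.4, 305.8, 51.2]
tcp_rot: [3.139, -0.0, 1.732]
contact_force: [0.6, 0.0, -0.0]
grip_width: 40.3
finger_force: 0.0
```

Run:
```python
from h import *
for i in range(3):
    o,p,T=wrist(); print(o["tool_pos"].round(1),o["tcp_rot"].round(3),o["grip_width"].round(1))
for r in bot.cut_out(p,"money_clip")[:2]:
    c,u,v=cloud(p,r["pixels"],T); t=c[(c[:,2]>12)&(c[:,2]<20)]
    print(round(r["p"],2),np.round(r["point"]),len(c),np.median(c,0).round(1),cv2.minAreaRect(t[:,:2].astype(np.float32)) if len(t)>9 else 0)
```

```text
Traceback (most recent call last):
AttributeError: 'float' object has no attribute 'round'
```

Emit:
apply_moves(motion="0 0 0.025 0; 0 0 0.014 0; 0 0 0 0; 0 0 0 0")

```text
time: 25.52
tool_pos: [550.3, 306.1, 11.5]
tcp_rot: [3.14, -0.0, 1.732]
contact_force: [0.8, -0.5, 0.7]
grip_width: 39.9
finger_force: 0.0
```

Emit:
apply_moves(motion="0 0 0 0; 0 0 0 0; 0 0 0 0; 0 0 0 0; 0 0 -0.03 0; 0 0 -0.04 0; 0 0 -0.05 0; 0 0 0 0", fingers=-1)

```text
time: 26.52
tool_pos: [552.1, 306.9, 135.3]
tcp_rot: [3.133, -0.002, 1.732]
contact_force: [-0.8, -0.1, 0.1]
grip_width: 0.4
finger_force: 0.0
```

The pinch missed (opening 0.4). I'll look again.

Emit:
apply_moves(motion="0 0 -0.02 0; -0.05 0 0 0; 0 0 0 0; 0 0 0 0", fingers=-0.13)

```text
time: 27.02
tool_pos: [557.4, 256.5, 149.8]
tcp_rot: [-3.14, -0.0, 1.731]
contact_force: [-0.5, 0.2, -0.8]
grip_width: 35.8
finger_force: 0.0
```

Run:
```python
from h import *
o,p,T=wrist(); print(o["time"],o["tool_pos"].round(1),o["tcp_rot"].round(3))
s=bot.capture("side")
for n,p,T in (("w",p,T),("s",s,None)):
  cv2.imwrite(f"pics/clip_{n}.png",p["img"])
  for r in bot.cut_out(p,"money_clip")[:4]:
    c,u,v=cloud(p,r["pixels"],T); t=c[(c[:,2]>12)&(c[:,2]<20)]
    print(n,round(r["p"],2),np.round(r["point"]),len(c),np.median(c,0).round(1),np.median(p["img"][v,u],0),cv2.minAreaRect(t[:,:2].astype(np.float32)) if len(t)>9 else 0)
```

```text
27.025 [557.4 256.5 149.8] [-3.14  -0.     1.731]
w 0.89 [154. 137.] 972 [422.5 289.    7.3] [ 57.  72. 171.] 0
w 0.55 [286. 142.] 920 [550.  306.4  15.3] [120. 131. 142.] ((550.2532348632812, 305.2638244628906), (17.75543975830078, 47.023460388183594), 8.8887300491333)
s 0.7 [253. 363.] 266 [419.  293.8   5.9] [ 53.  65. 127.] 0
s 0.56 [194. 341.] 243 [548.5 310.1  13.6] [ 88.  96. 104.] ((549.8994140625, 308.7083435058594), (18.898134231567383, 47.03590393066406), 10.114112854003906)
```

View pics/clip_w.png

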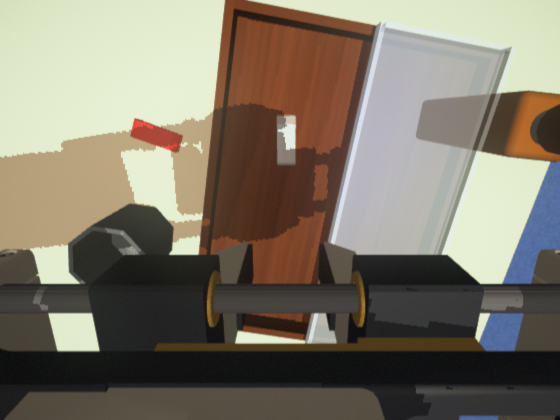

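The steel clip is still at (286,142), unmoved. The pads only skimmed its top, so I'll go lower and wait longer before lifting.

Emit:
apply_moves(motion="0.05 0 0 0; 0 0 0.05 0; 0 0 0.05 0; 0 0 0.034 0; 0 0 0.004 0; 0 0 0 0; 0 0 0 0")

```text
time: 28.1
tool_pos: [550.9, 306.5, 14.6]
tcp_rot: [3.138, -0.001, 1.732]
contact_force: [0.4, -1.0, 0.3]
grip_width: 40.0
finger_force: 0.0
```

Run:
```python
from h import *
for i in range(4):
    o=bot.get_obs(); print(o["tool_pos"].round(1),o["contact_force"].round(1),o["grip_width"]); bot.capture("side")
```

```text
[550.9 306.5  14.6] [ 0.4 -1.   0.3] 40.038492402520674
[550.8 306.4  14.4] [-0.   0.2 -0.1] 39.82000411346668
[550.6 306.3  14.2] [ 0.2 -0.4 -0.2] 39.88740896779853
[550.4 306.2  13.9] [1.1 0.2 0.1] 40.075357230808386
```

Emit:
apply_moves(motion="0 0 0.003 0; 0 0 0.001 0; 0 0 0 0; 0 0 0 0")

```text
time: 28.8
tool_pos: [549.7, 305.8, 8.5]
tcp_rot: [-3.141, 0.0, 1.732]
contact_force: [0.2, -0.3, 0.8]
grip_width: 40.0
finger_force: 0.0
```

Emit:
apply_moves(motion="0 0 0 0; 0 0 0 0; 0 0 0 0; 0 0 0 0; 0 0 0 0; 0 0 0 0", fingers=-1)

```text
time: 29.55
tool_pos: [549.7, 305.8, 8.6]
tcp_rot: [-3.142, 0.0, 1.732]
contact_force: [-0.2, -0.4, 0.7]
grip_width: 0.3
finger_force: 0.0
```

Run:
```python
from h import *
o,p,T=wrist(); s=bot.capture("side"); print(o["tool_pos"].round(1),o["tcp_rot"].round(3))
for n,p,T in (("w",p,T),("s",s,None)):
  cv2.imwrite(f"pics/c2_{n}.png",p["img"])
  for r in bot.cut_out(p,"money_clip")[:4]:
    c,u,v=cloud(p,r["pixels"],T); t=c[(c[:,2]>12)&(c[:,2]<20)]
    print(n,round(r["p"],2),np.round(r["point"]),len(c),np.median(c,0).round(1),np.median(p["img"][v,u],0),cv2.minAreaRect(t[:,:2].astype(np.float32)) if len(t)>9 else 0)
a=cv2.resize(s["img"][250:390,100:270],(510,420)); w=cv2.resize(cv2.imread("pics/c2_w.png"),(280,210))
im=np.zeros((420,800,3),np.uint8); im[:,:510]=a; im[:210,515:795]=w; cv2.imwrite("pics/c2.png",im)
```

```text
[549.7 305.8   8.6] [-3.142  0.     1.732]
w 0.97 [286. 225.] 1146 [547.9 319.9  14.7] [108. 118. 128.] ((547.8592529296875, 318.4893798828125), (17.497596740722656, 21.2969970703125), 9.651463508605957)
w 0.81 [ 71. 231.] 2635 [421.7 290.4   7.2] [ 35.  47. 160.] 0
s 0.69 [254. 363.] 298 [421.1 293.4   5.7] [ 50.  60. 137.] 0
s 0.66 [193. 337.] 203 [546.5 315.1  13.6] [74. 82. 88.] ((549.36572265625, 309.5887145996094), (17.958581924438477, 45.99323272705078), 7.636117458343506)
```

View pics/c2.png

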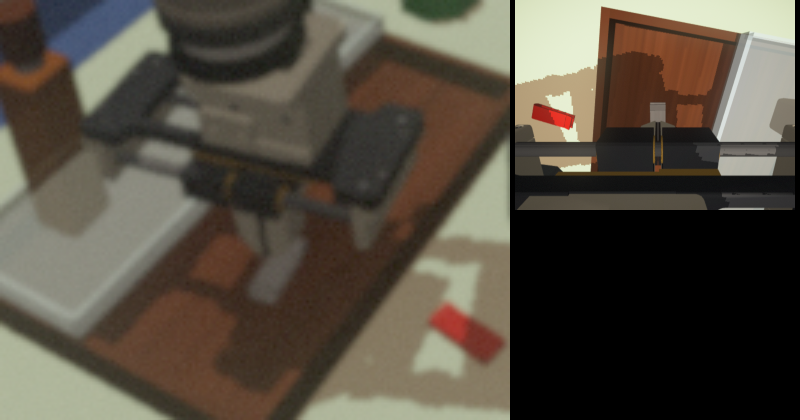

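The picture shows the closed fingers over the clip's middle at crop (270,240), with the clip unmoved, so the tips are apparently above it. I'll check the fingertip height from the side depth.

Run:
```python
from h import *
s=bot.capture("side"); c,u,v=cloud(s)
m=(abs(c[:,0]-549)<30)&(abs(c[:,1]-308)<30)&(c[:,2]>10)&(c[:,2]<80)
q=c[m];uu=u[m];vv=v[m]
for col in range(180,206,4):
    k=abs(uu-col)<1
    print(col,[(int(b),*a.round(0).astype(int),*s["img"][b,col]) for a,b in sorted(zip(q[k],vv[k]),key=lambda t:t[1])[::3]][-8:])
```

```text
180 [(321, np.int64(559), np.int64(320), np.int64(69), np.uint8(64), np.uint8(74), np.uint8(79)), (324, np.int64(561), np.int64(320), np.int64(60), np.uint8(65), np.uint8(78), np.uint8(84)), (327, np.int64(561), np.int64(322), np.int64(53), np.uint8(61), np.uint8(74), np.uint8(82)), (330, np.int64(563), np.int64(321), np.int64(44), np.uint8(47), np.uint8(60), np.uint8(85))]
184 [(322, np.int64(551), np.int64(319), np.int64(69), np.uint8(60), np.uint8(71), np.uint8(76)), (325, np.int64(553), np.int64(318), np.int64(59), np.uint8(72), np.uint8(81), np.uint8(89)), (328, np.int64(555), np.int64(319), np.int64(50), np.uint8(65), np.uint8(76), np.uint8(84)), (331, np.int64(555), np.int64(319), np.int64(42), np.uint8(69), np.uint8(80), np.uint8(89)), (343, np.int64(556), np.int64(324), np.int64(15), np.uint8(55), np.uint8(62), np.uint8(73)), (346, np.int64(551), np.int64(330), np.int64(15), np.uint8(71), np.uint8(78), np.uint8(86))]
188 [(326, np.int64(545), np.int64(317), np.int64(60), np.uint8(54), np.uint8(64), np.uint8(69)), (329, np.int64(547), np.int64(317), np.int64(50), np.uint8(51)
[... 1584 characters left out ...]
nt8(58), np.uint8(67), np.uint8(75)), (330, np.int64(532), np.int64(312), np.int64(50), np.uint8(65), np.uint8(76), np.uint8(83)), (333, np.int64(550), np.int64(294), np.int64(14), np.uint8(78), np.uint8(87), np.uint8(92)), (336, np.int64(546), np.int64(300), np.int64(13), np.uint8(81), np.uint8(90), np.uint8(96)), (339, np.int64(542), np.int64(306), np.int64(13), np.uint8(73), np.uint8(79), np.uint8(86))]
200 [(321, np.int64(535), np.int64(295), np.int64(55), np.uint8(54), np.uint8(62), np.uint8(67)), (324, np.int64(535), np.int64(296), np.int64(48), np.uint8(52), np.uint8(61), np.uint8(68)), (331, np.int64(546), np.int64(287), np.int64(14), np.uint8(73), np.uint8(80), np.uint8(87))]
204 []
```

The side depth puts the real fingertips about 20 mm higher than the reported TCP. I'll open and feel down gently with the force reading.

Emit:
apply_moves(motion="0 0 0 0; 0 0 0 0; 0 0 0 0; 0 0 0.004 0; 0 0 0.004 0; 0 0 0 0; 0 0 0 0; 0 0 0 0", fingers=-0.13)

```text
time: 30.8
tool_pos: [549.8, 305.9, 0.7]
tcp_rot: [3.141, 0.0, 1.732]
contact_force: [-0.4, 1.0, 0.1]
grip_width: 39.9
finger_force: 0.0
```

Emit:
apply_moves(motion="0 0 0.003 0; 0 0 0.002 0; 0 0 0 0; 0 0 0 0; 0 0 0 0")

```text
time: 31.42
tool_pos: [549.7, 305.9, -4.4]
tcp_rot: [3.141, 0.0, 1.732]
contact_force: [-0.3, 0.8, -0.4]
grip_width: 39.8
finger_force: 0.0
```

Emit:
apply_moves(motion="0 0 0.002 0; 0 0 0.002 0; 0 0 0 0; 0 0 0 0")

```text
time: 31.92
tool_pos: [549.7, 305.9, -8.5]
tcp_rot: [-3.142, 0.0, 1.732]
contact_force: [0.7, -0.2, -0.7]
grip_width: 40.1
finger_force: 0.0
```

Emit:
apply_moves(motion="0 0 0 0; 0 0 0 0; 0 0 0 0; 0 0 0 0; 0 0 0 0; 0 0 0 0", fingers=-1)

```text
time: 32.67
tool_pos: [549.7, 305.9, -8.4]
tcp_rot: [3.142, 0.0, 1.732]
contact_force: [-0.6, 0.5, 0.0]
grip_width: 16.4
finger_force: 30.0
```

Emit:
apply_moves(motion="0 0 -0.02 0; 0 0 -0.03 0; 0 0 -0.04 0; -0.0205 -0.032 0 0; -0.0205 -0.032 0 0; -0.0205 -0.032 0 0; -0.0205 -0.032 0 0; -0.0206 -0.0317 0 0")

```text
time: 33.67
tool_pos: [407.5, 178.2, 81.7]
tcp_rot: [3.141, 0.0, 1.732]
contact_force: [0.4, 0.5, 0.1]
grip_width: 15.7
finger_force: 30.0
```

Emit:
apply_moves(motion="0 0 0 0; 0 0 0 0; 0 0 0 0")

```text
time: 34.05
tool_pos: [409.5, 179.5, 81.6]
tcp_rot: [3.141, -0.0, 1.732]
contact_force: [0.3, -0.2, 0.8]
grip_width: 16.0
finger_force: 30.0
```

Run:
```python
from h import *
s=bot.capture("side"); o=bot.get_obs(); print(o["tool_pos"].round(1),o["grip_width"])
for t in ("money_clip","cup"):
  for r in bot.cut_out(s,t)[:4]:
    c,u,v=cloud(s,r["pixels"]); print(t,round(r["p"],2),np.round(r["point"]),len(c),np.percentile(c,3,axis=0).round(),np.percentile(c,97,axis=0).round(),np.median(s["img"][v,u],0))
```

```text
[409.3 179.5  81.5] 15.758731430138843
money_clip 0.81 [254. 363.] 268 [398. 278.  -1.] [441. 303.   8.] [ 61.  74. 177.]
money_clip 0.6 [287. 288.] 142 [399. 167.  98.] [418. 205. 106.] [81. 89. 94.]
cup 0.95 [259. 210.] 526 [ 612. -158.    5.] [ 672. -100.   72.] [75. 57. 49.]
cup 0.76 [284. 313.] 1527 [375. 150.   3.] [440. 216.  72.] [52. 60. 60.]
cup 0.69 [236. 228.] 188 [577. -16.   8.] [643.  39.  72.] [ 74. 131.  69.]
```

Emit:
apply_moves(motion="0 0.001 0.012 0; 0 0 0.008 0; 0 0 0.003 0; 0 0 0 0; 0 0 0 0; 0 0 0 0")

```text
time: 34.95
tool_pos: [409.7, 179.1, 58.8]
tcp_rot: [3.141, 0.0, 1.732]
contact_force: [0.2, 0.5, 0.1]
grip_width: 15.8
finger_force: 30.0
```

Emit:
apply_moves(motion="0 0 0 0; 0 0 0 0; 0 0 0 0; 0 0 0 0; 0 0 -0.04 0; 0 0 -0.05 0; -0.05 0 0 0; 0 0 0 0", fingers=-0.13)

```text
time: 35.95
tool_pos: [418.1, 127.9, 149.1]
tcp_rot: [3.14, 0.001, 1.729]
contact_force: [-1.1, 0.1, -0.6]
grip_width: 39.9
finger_force: 0.0
```

Run:
```python
from h import *
o,p,T=wrist(); print(o["time"],o["tool_pos"].round(1))
c,u,v=cloud(p,None,T)
m=(c[:,0]>340)&(c[:,0]<470)&(c[:,1]>120)&(c[:,1]<240)&(c[:,2]>66)&(c[:,2]<80); t=c[m]
print("rim",m.sum(),np.median(t[:,2]) if len(t) else 0,rect(t) if len(t) else 0)
for r in bot.cut_out(p,"money_clip")[:4]:
    k,u,v=cloud(p,r["pixels"],T); print(round(r["p"],2),np.round(r["point"]),len(k),np.median(k,0).round(1),np.percentile(k,3,axis=0).round(),np.percentile(k,97,axis=0).round(),np.median(p["img"][v,u],0))
i=(np.hypot(c[:,0]-408.5,c[:,1]-179)<27)&(c[:,2]<60); print("inside z pct",np.percentile(c[i,2],[5,25,50,75,95]).round(1),i.sum())
```

```text
35.95 [418.1 127.9 149.1]
rim 1584 72.1555623351129 (array([408.7, 178.4]), np.float64(1.0), [np.float64(67.6), np.float64(67.7), np.float64(67.7), np.float64(67.7)])
0.88 [313.  16.] 1288 [420.4 287.7   7.1] [399. 277.   1.] [442. 298.   9.] [ 65.  78. 230.]
0.68 [288. 138.] 970 [409.7 180.5  13.6] [399. 157.   8.] [420. 201.  15.] [124. 136. 144.]
inside z pct [ 5.5  6.4  7.4 13.2 14.7] 2370
```

The clip is in the cup (13.6 mm up, on its floor) and the cup hasn't moved. Now I'll grip the cup on its diagonal flats.

Emit:
apply_moves(motion="0.051 -0.0015 0 0; 0 0 0 10.6; 0 0 0 10.6; 0 0 0 10.6; 0 0 0 10.6; 0 0 0 10.6; 0 0 0 0; 0 0 0 0", fingers=1)

```text
time: 37.05
tool_pos: [407.5, 180.3, 148.3]
tcp_rot: [-3.141, 0.001, 0.811]
contact_force: [0.9, 0.0, 0.1]
grip_width: 91.8
finger_force: 0.0
```

Emit:
apply_moves(motion="-0.0005 0.002 0 0.5; 0 0 0.045 0; 0 0 0.045 0; 0 0 0.03 0; 0 0 0.014 0; 0 0 0 0; 0 0 0 0")

```text
time: 37.92
tool_pos: [409.5, 178.2, 15.1]
tcp_rot: [3.141, -0.001, 0.799]
contact_force: [-1.2, -0.6, -0.0]
grip_width: 91.5
finger_force: 0.0
```

Emit:
apply_moves(motion="0 0 0 0; 0 0 0 0; 0 0 0 0; 0 0 0 0; 0 0 0 0; 0 0 0 0", fingers=-1)

```text
time: 38.67
tool_pos: [408.9, 178.2, 14.9]
tcp_rot: [3.142, -0.0, 0.798]
contact_force: [-2.4, 1.2, 6.1]
grip_width: 67.7
finger_force: 30.0
```

Emit:
apply_moves(motion="0 0 -0.01 0; 0 0 -0.02 0; 0 0 -0.03 0; 0 0 -0.03 0; 0 0 -0.03 0; 0 0 -0.03 0; 0 0 -0.01 0; 0 0 0 0")

```text
time: 39.67
tool_pos: [408.9, 178.1, 174.5]
tcp_rot: [3.141, -0.0, 0.798]
contact_force: [0.1, -0.1, -3.3]
grip_width: 67.8
finger_force: 30.0
```

Emit:
apply_moves(motion="0 0 0 0; 0 0 0 0; 0 0 0 0; 0 0 0 0; 0 0 0 0; 0 0 0 0; 0 0 0 0; 0 0 0 0")

```text
time: 40.67
tool_pos: [409.0, 178.1, 174.6]
tcp_rot: [3.141, -0.0, 0.798]
contact_force: [0.4, -0.2, -3.6]
grip_width: 67.8
finger_force: 30.0
```

Run:
```python
from h import *
o,p=normals(); print(o["dq"].round(3))
o,w,T=wrist(); c,u,v=cloud(w,None,T); x,y=o["tool_pos"][:2]
s=p
for t in ["cologne","flacon","lint_roller","lamp"]:
    r=bot.cut_out(s,t)
    if r: c,_,_=cloud(s,r[0]["pixels"]); print(t,round(r[0]["p"],2),np.median(c,0).round())
```

```text
0.96 [246. 234.] [577. -20.   2.] [640.  42.  72.]
0.8 [260. 214.] [ 608. -140.    0.] [672. -99.  71.]
0.64 [281. 257.] [376. 159. 158.] [444. 215. 231.]
{'time': np.float64(40.675), 'tool_pos': array([408.995, 178.125, 174.601]), 'tcp_rot': array([ 3.141, -0.   ,  0.798]), 'contact_force': array([ 0.427, -0.193, -3.555]), 'moment': array([-0.064,  0.003,  0.02 ]), 'grip_width': np.float64(67.842), 'finger_force': np.float64(29.995)}
245 [-0.    0.99  0.01]
119 [-0.67  0.72 -0.03]
99 [-0.98  0.07  0.04]
72 [0.63 0.76 0.02]
9 [0.78 0.52 0.3 ]
8 [-0.35  0.94 -0.05]
[-0.001  0.001  0.001 -0.001  0.    -0.001]
cologne 0.88 [667. 356. 122.]
flacon 0.72 [659. 172.  80.]
lint_roller 0.73 [ 724. -110.   28.]
lamp 0.95 [ 594. -512.  101.]
```

```bash
python3 -c "
from plant import bot
print(bot.close_job())"
```

```text
the job is handed in; nothing more can be done
None
```

The job is handed in: the grey cup was turned mouth up with the steel clip inside, and is held level and still about 16 cm above the dresser; the bottle, flacon and lamp weren't touched or shifted, nor was the lint roller.

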